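# Check a ratchet axle stand before it goes back on the shelf

## Robot

A 7-joint arm with a two-finger parallel gripper is mounted at the origin on the work surface. World frame = base frame: x ahead of the robot, y to its left, z up, the work surface at z = 0. Lengths are in m, angles in rad, forces in N, time in s.
With the tool pointing down it reaches from about 0.425 to 0.925 m from the base axis. Payload 6.8 kg.
Tool frame: the origin (TCP) lies between the finger pads; the fingertips stand r.tcp_to_tips ahead of it and the grasp point (between the pads) lies 3 mm ahead of it (r.tcp_to_tips is the distance from the TCP to the fingertips, in m); z points along the fingers, y is the line along which they close (so a half turn about z gives the same grasp; the last joint's range is limited). The gripper opens to 85 mm and grips with 20 to 120 N. Pads are 22 mm wide; open, the fingers measure 114 mm over their backs; the gripper's body (76 mm by 85 mm) begins 54 mm behind the grasp point. The pads swing forward as they close: fully open they stand 13 mm farther back than shut.
Start: joints at [-1.266, 0.477, 0.022, 1.555, -0.011, 1.109, -0.083], TCP at [0.271, 0.618, 0.253] pointing down, gripper open.
Joint ranges: [-2.96, 2.96], [-0.34, 2.1], [-1.41, 1.46], [0.24, 2.44], [-1.37, 4.51], [0.17, 1.92], [-2.96, 2.96]. Speed limits (rad/s): [2.39, 2.39, 3.14, 3.14, 3.14, 3.14, 3.14].

## Interface

Orientations are given as a rotation vector (axis times angle).
In Python, from bench import r gives the robot as it stands. The module is installed in compiled form; this text tells all that it offers.
- The arm moves only by the tool step_arm, never from a script. Its argument "moves" is a list of rows, each an object of numbers: "rx", "ry", "rz": the turn, a rotation vector about the tool's x, y, z in degrees; "dx", "dy", "dz": the shift along the tool's x, y, z in mm; "gripper": the opening, from -1 (shut) to 1 (fully open). In form: [{"rx": .., "ry": .., "rz": .., "dx": .., "dy": .., "dz": .., "gripper": ..}, ...]. A call has 1 to 20 rows; each row shifts and turns the commanded pose from where the row before left it, along the tool's axes as they then stand; what a row does not reach is not made up. A row lasts 1/8 s, in which the tool goes at most 62.5 mm and 10.7 degrees, less where a joint would pass 70% of its speed; a pose out of reach is approached as far as the arm can. A call is refused whole if a number of a shift passes 62.5 or a number of a turn 10.7, either way. A call with a gripper value outside its range is refused whole. The fingers move at their own pace and stop on an object; "grip_force" is the grip in N (left out, the last holds). Time passes only in rows, so rows that do not move let the fingers close. It gives the time, the measured TCP pose, the force, the opening and the grip force at its end, in the units of the state.
- r.get_obs(): the state, without advancing time (a new reading comes with each control period).
- r.grab_frame(name): name is "scene" or "top" or "wrist"; returns the picture (480x640x3 uint8, blue, green, red); there is no depth.
- r.camera_info(name): a dict with "mtx" (3x3 intrinsics, pixels), "rvec" (rotation vector, rad) and "tvec" (3), from world to camera coordinates, as OpenCV has them. Camera axes: x right, y down, z forward; pixel columns grow to the right and rows downward; lengths in m; the calibration is good to about 2 mm. A picture is of the moment at which its call begins: read the wrist's pose just before it. camera_info takes no time and is no camera call; for the wrist camera it gives the pose at the moment of the call.
- r.hand_in(): hands the job in; it is judged then, once.
The state is a dict: "clock": time; "joints": joint angles; "qvel": joint speeds; "tau": joint torques, N m; "tcp_pos": TCP position; "orientation": TCP orientation; "contact_force": force on the tool from outside, world axes, zero at the start; "moment": the same for the moment, N m; "grip_width": finger opening in m; "gripper_force": force on a finger pad.
Only numpy, scipy, OpenCV 4.12 (cv2) and the standard library are available. Lean on these libraries where they do the work, as an engineer would, in place of code of your own. Each camera call takes 0.05 s, during which the arm holds its last target. There are 200 camera calls.

## Task

Check the axle stand on the bench: draw its ram up by the saddle, click by click, until it comes firmly against its top stop without wrenching at it, let it back down onto the pawl and push down on the saddle with about 15 newtons for a second to see that the pawl holds. Then lift the pawl's handle, keep it lifted until the ram has sunk fully home, and let the handle back down. The stand must stay flat on the bench where it stands (do not lift, tip or drag it), go easy on the pawl, and leave the other things alone.

Things in the scene. Friction and masses are not known exactly. Their poses are not given: they have to be found in the camera images.
- stand: Low axle stand, loose on the bench, 3.2 kg without ram: dark steel angle legs on a 196 x 184 mm (x by y) foot frame and an upright square neck. Origin: centre of its underside; z up; x level, pointing from the pawl handle (which sticks out to -x) to the toothed side; y across. An upward pull of about 40 N lifts it, about 15 N up at the handle when that is against its upper stop tips it
- neck (a point): Centre of the neck's open top, 165 mm above the stand's origin; the neck is 46 mm wide. The saddle's underside sits on it when the ram is home. A stop pin inside the neck, out of sight, ends the ram's travel somewhere between 82 and 110 mm above home, differently on each stand, past the last catch: there the pull rises sharply (about 25 N in all is firmly against it, 33 N too much)
- ram: Steel toothed bar sliding up and down in the neck, saddle on top, 0.6 to 0.95 kg. Origin: centre of the saddle's underside; axes as the stand. It starts caught 19 to 59 mm above home. Catches every 10 mm (9, 19, 29 ... the last at 79). Drawing it up takes 8 to 20 N, rising and falling over each tooth; with the pawl out it sinks by itself at 0.1 to 0.17 m/s
- saddle (a point): Centre of the flat valley on top of the saddle, 16 mm above the ram's origin. The saddle is a block 34 mm (x) by 60 mm (y) by 16 mm high with a horn at each y end rising 14 mm more; the valley between the horns is 40 mm long in y
- pawl: Sprung steel pawl with yoke and handle. Origin: on its hinge pin, 20 mm to +x of the neck's axis, 108 mm up; axes as the stand's at rest (in the teeth). It turns about y; lifting the handle draws the nose out. The ram is free once the handle grip is lifted about 25 mm; its upper stop comes at about 62 mm (0.42 rad). Lifting takes 1 to 5 N; let go, it drops back into the teeth
- handle (a point): Middle of the pawl handle's black rubber grip (64 mm long, 14 mm wide across y, 18 mm high). At rest 150 mm to -x of the pin and 22 mm below it (130 mm from the neck's axis, 86 mm above the bench), sloping down 10 degrees outwards. Lifted up to 60 mm it moves almost straight up (within 2 mm)
- spanner: Steel spanner 200 mm long lying beside the stand (bystander)
- chock: Wooden wedge chock 75 x 80 x 50 mm (bystander)
- grease_tin: Bare metal tin, 72 mm across, 65 mm high (bystander)
- tape_measure: Tape measure, 66 x 36 x 58 mm, standing near the pawl handle (bystander)
- oil_bottle: White bottle 64 mm across, 170 mm high (bystander)
- hammer: Hammer 260 mm long (bystander)
- tape_roll: Roll of black tape, 90 mm across, 25 mm high (bystander)

How it is judged:
By the outcome, as a careful person would: the job done as asked, in the order asked, and still so for the second after the job is handed in, with the robot touching nothing.
It also fails if it takes over 64 s, if anything falls off the work surface, if the arm or the gripper's body presses on something with over 40 N, if the wrist force passes 120 N, or if a joint passes its speed limit or range.

## Working session

There is one attempt and no reset: what is moved stays moved. The work goes in short steps, Python scripts to look and compute and a tool call to move; the robot and the scene stay as the last step left them, time stands still between calls to the robot, and variables do not carry over. Pictures are saved under pics/ and viewed, at most 10 in all, crops included, and the job is handed in when it is done.

Besides the shell and the picture viewer there is one more tool, called after "Request:" by a JSON object that holds its "method" and its "body", one argument or row to a line. step_arm: Moves the arm, as the interface text tells. Its arguments: {"type":"object","properties":{"moves":{"type":"array","items":{"type":"object","properties":{"rx":{"type":"number"},"ry":{"type":"number"},"rz":{"type":"number"},"dx":{"type":"number"},"dy":{"type":"number"},"dz":{"type":"number"},"gripper":{"type":"number"}}}},"grip_force":{"type":"number"}},"required":["moves"]}

```bash
mkdir -p pics; ls
python3 - <<'E'
from bench import r
import cv2
o=r.get_obs();print({k:(v if not hasattr(v,'round') else v.round(3)) for k,v in o.items()}, r.tcp_to_tips)
for n in("scene","top"):
    cv2.imwrite(f"pics/{n}0.png",r.grab_frame(n)); c=r.camera_info(n);print(n,c)
E
```

```text
pics
{'clock': 0.0, 'joints': array([-1.266,  0.478,  0.022,  1.556, -0.012,  1.109, -0.083]), 'qvel': array([ 0.   , -0.001,  0.   , -0.001, -0.001,  0.002, -0.   ]), 'tau': array([ 0.0000e+00, -5.9645e+01,  1.6080e+00, -2.8120e+01,  1.3000e-02,
        9.0000e-03,  0.0000e+00]), 'tcp_pos': array([0.271, 0.618, 0.252]), 'orientation': array([-6.440e-01, -3.075e+00,  3.000e-03]), 'contact_force': array([-0.539, -0.001,  0.486]), 'moment': array([ 0.048,  0.023, -0.016]), 'gripper_force': 0.0, 'grip_width': 0.08534964306393195} 0.022
scene {'mtx': array([[433.77074411,   0.        , 312.09936027],
       [  0.        , 433.77074411, 236.7379178 ],
       [  0.        ,   0.        ,   1.        ]]), 'rvec': array([ 0.9489453 ,  2.49005278, -1.04727357]), 'tvec': array([ 0.43718206, -0.13987995,  1.62651805])}
top {'mtx': array([[510.18664665,   0.        , 314.40448118],
       [  0.        , 510.18664665, 244.94605868],
       [  0.        ,   0.        ,   1.        ]]), 'rvec': array([ 2.16955027, -2.15187322,  0.07843852]), 'tvec': array([-7.51624796e-04,  5.69004945e-01,  1.47312249e+00])}
```

View pics/top0.png

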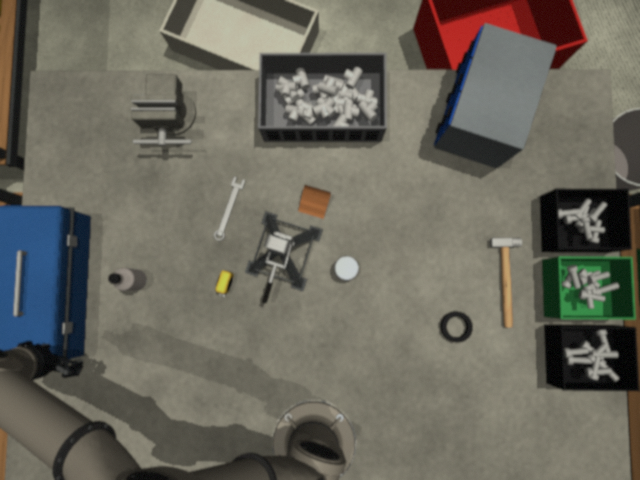

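View pics/scene0.png

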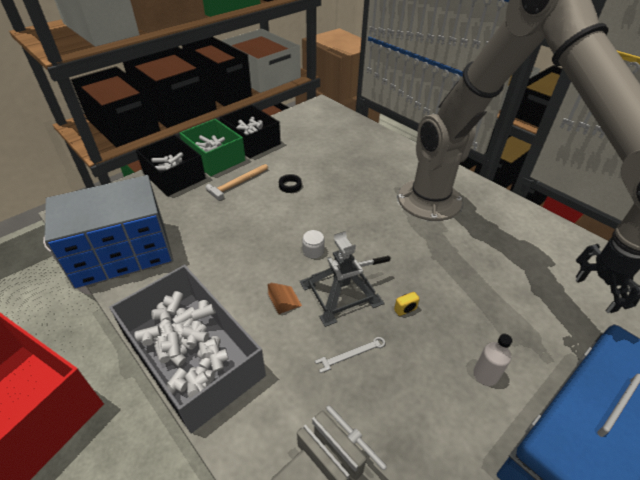

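The top view shows the saddle near (279,242), the handle near (266,292) and the feet at (270,217), (317,234), (253,268) and (300,284). In the scene view the saddle is near (344,243) and the handle near (374,261). I'll zoom in on both.

```bash
python3 - <<'E'
import cv2,numpy as np
t=cv2.imread("pics/top0.png")[200:310,230:350]; s=cv2.imread("pics/scene0.png")[220:330,285:405]
f=lambda a:cv2.resize(a,(400,367),interpolation=cv2.INTER_CUBIC)
cv2.imwrite("pics/crop.png",np.hstack([f(t),f(s)]))
E
cat > h.py <<'E'
import cv2,numpy as np
from bench import r
from scipy.spatial.transform import Rotation as R
def cam(n):
    c=r.camera_info(n); Rm=cv2.Rodrigues(np.array(c["rvec"]))[0]; return c["mtx"],Rm,np.array(c["tvec"]).ravel(),c
def bp(n,uv,z):
    K,Rm,t,_=cam(n); d=Rm.T@np.linalg.solve(K,[*uv,1]); o=-Rm.T@t; return o+d*(z-o[2])/d[2]
def pj(n,P):
    K,Rm,t,c=cam(n); return cv2.projectPoints(np.array(P,float).reshape(-1,3),c["rvec"],t,K,None)[0].reshape(-1,2)
E
python3 - <<'E'
from h import *
for p in [(270,217),(317,234),(253,268),(300,284)]: print(bp("top",p,0.01).round(3))
print(bp("top",(266,292),.09).round(3),[bp("top",(279,242),z).round(3) for z in(.2,.24)])
E
```

```text
[0.654 0.138 0.01 ]
[ 0.604 -0.003  0.01 ]
[0.501 0.186 0.01 ]
[0.454 0.046 0.01 ]
[0.43  0.137 0.09 ] [array([0.559, 0.092, 0.2  ]), array([0.555, 0.088, 0.24 ])]
```

View pics/crop.png

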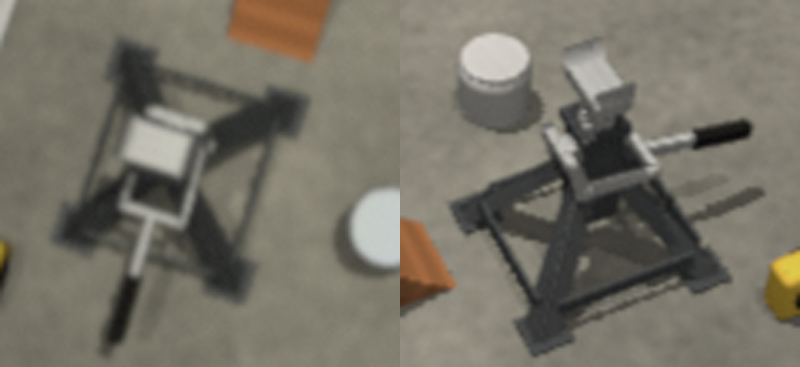

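```bash
cat > fit.py <<'E'
from h import *
from scipy.optimize import least_squares
obs=[("top",(265.4,291.5),'h'),("scene",(381.9,260.2),'h'),("top",(277.4,244.4),'s'),("scene",(345,244),'s')]
ft=[("top",(270.5,218.6),(1,1)),("top",(315.5,233),(1,-1)),("top",(252.5,267.5),(-1,1)),("top",(299,283.4),(-1,-1))]
def W(p,q): c,s=np.cos(p[2]),np.sin(p[2]); return np.array([p[0]+c*q[0]-s*q[1],p[1]+s*q[0]+c*q[1],q[2]])
def res(p):
    e=[]
    for n,uv,k in obs: e.append(pj(n,W(p,(-.130,0,.09) if k=='h' else (0,0,.181+p[3])))[0]-uv)
    for n,uv,(a,b) in ft: e.append(pj(n,W(p,(a*.085,b*.079,.008)))[0]-uv)
    return np.concatenate(e)
s=least_squares(res,[.553,.092,-.32,.04],x_scale=.01,loss='soft_l1');p=s.x
print(p.round(4),res(p).reshape(-1,2).round(1).tolist())
print("tape",bp("top",(223,282),.05),"bottle",bp("top",(122,280),.1))
E
cat > go.py <<'E'
# deltas in tool frame to reach target TCP pos with tool down and tool y at yaw psi
from h import *
import sys
def go(x,y,z,psi):
    o=r.get_obs(); T=R.from_rotvec(o["orientation"])
    best=None
    for k in(0,np.pi):
        a=psi+k; yv=np.array([np.cos(a),np.sin(a),0]); zv=np.array([0,0,-1.]); xv=np.cross(yv,zv)
        G=R.from_matrix(np.c_[xv,yv,zv]); d=(T.inv()*G).as_rotvec(degrees=True)
        if best is None or np.linalg.norm(d)<np.linalg.norm(best[0]): best=(d,G)
    d=T.inv().apply(np.array([x,y,z])-o["tcp_pos"])*1000
    print("clock",round(o["clock"],2),"tcp",o["tcp_pos"].round(4),"F",o["contact_force"].round(1),"w",round(o["grip_width"],4),"fg",round(o["gripper_force"],1))
    print("rot",best[0].round(2),"shift(now axes)",d.round(1),"shift(final axes)",(best[1].inv().apply(np.array([x,y,z])-o["tcp_pos"])*1000).round(1),"j7",r.get_obs()["joints"][6].round(2))
if __name__=="__main__": go(*map(float,sys.argv[1:5]))
E
python3 fit.py; python3 go.py .52 .10 .40 -0.32
```

```text
[ 0.5537  0.0947 -0.3409  0.0252] [[0.1, -0.0], [0.3, -0.4], [0.3, -0.5], [-0.4, -0.0], [-1.2, -3.6], [3.2, -0.2], [-3.2, 0.7], [0.0, 3.1]]
tape [0.4574245  0.26645059 0.05      ] bottle [0.45942445 0.54093839 0.1       ]
clock 0.1 tcp [0.2706 0.6179 0.2524] F [-0.8  0.6 -0.7] w 0.0857 fg 0.0
rot [-7.000e-02  7.000e-02  8.468e+01] shift(now axes) [-436.2 -374.6 -146.9] shift(final axes) [-413.1  399.6 -147.6] j7 -0.08
```

Request:
{"method": "step_arm", "body": {
  "moves": [
    {"dz": -49},
    {"dz": -49},
    {"dz": -49},
    {"dx": -44, "dy": -37},
    {"dx": -44, "dy": -37},
    {"dx": -44, "dy": -37},
    {"dx": -44, "dy": -37},
    {"dx": -44, "dy": -37},
    {"dx": -44, "dy": -37},
    {"dx": -44, "dy": -37},
    {"dx": -44, "dy": -37},
    {"dx": -44, "dy": -37},
    {"dx": -44, "dy": -37}
  ]
}}

```text
invalid input at $.moves[0]: expected keys rx, ry, rz, dx, dy, dz, gripper
```

Request:
{"method": "step_arm", "body": {
  "moves": [
    {"rz": 10.5},
    {"rz": 10.5},
    {"rz": 10.5},
    {"rz": 10.5},
    {"rz": 10.5},
    {"rz": 10.5},
    {"rz": 10.5},
    {"rz": 10.5},
    {}
  ]
}}

```text
invalid input at $.moves[0]: expected keys rx, ry, rz, dx, dy, dz, gripper
```

```bash
python3 go.py .5537 .0947 .40 -0.341
python3 - <<'E'
from h import *
o=r.get_obs()
c=r.camera_info("wrist"); im=r.grab_frame("wrist"); cv2.imwrite("pics/w1.png",im)
import pickle; pickle.dump(c,open("w1.pkl","wb"))
cm=R.from_rotvec(np.ravel(c["rvec"])).as_matrix(); print(c["mtx"],"campos",(-cm.T@np.ravel(c["tvec"])).round(3),cm.round(2))
p=(.5537,.0947,-.341);cs,sn=np.cos(p[2]),np.sin(p[2])
for q in [(0,0,.206),(0,.02,.206),(.017,0,.206),(-.13,0,.09)]:
    print(q,pj("wrist",[p[0]+cs*q[0]-sn*q[1],p[1]+sn*q[0]+cs*q[1],q[2]]).round(1))
E
```

```text
clock 0.1 tcp [0.2706 0.6179 0.2524] F [-0.8  0.6 -0.7] w 0.0857 fg 0.0
rot [-7.000e-02  7.000e-02  8.589e+01] shift(now axes) [-469.2 -365.9 -146.9] shift(final axes) [-398.4  441.8 -147.6] j7 -0.08
[[387.59016807   0.         324.45170764]
 [  0.         387.59016807 242.60638531]
 [  0.           0.           1.        ]] campos [0.198 0.651 0.372] [[ 0.4   0.92 -0.  ]
 [ 0.87 -0.38  0.31]
 [ 0.29 -0.13 -0.95]]
(0, 0, 0.206) [[-103.8  790.9]]
(0, 0.02, 0.206) [[-81.1 790.1]]
(0.017, 0, 0.206) [[-95.6 800.7]]
(-0.13, 0, 0.09) [[-38.5 541.6]]
```

View pics/w1.png

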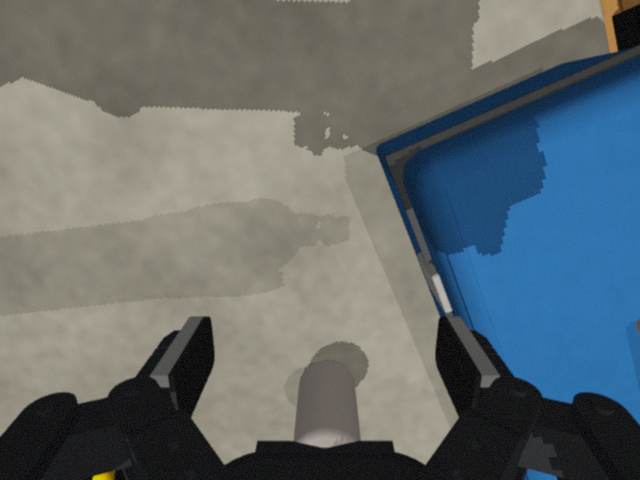

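The wrist view shows only the blue box, the bottle at (328,400) and the fingers, because the moves were refused: every row needs all its keys.

Request:
{"method": "step_arm", "body": {
  "moves": [
    {"rx": 0, "ry": 0, "rz": 0, "dx": 0, "dy": 0, "dz": -49, "gripper": 1},
    {"rx": 0, "ry": 0, "rz": 0, "dx": 0, "dy": 0, "dz": -49, "gripper": 1},
    {"rx": 0, "ry": 0, "rz": 0, "dx": 0, "dy": 0, "dz": -49, "gripper": 1},
    {"rx": 0, "ry": 0, "rz": 0, "dx": -44, "dy": -37, "dz": 0, "gripper": 1},
    {"rx": 0, "ry": 0, "rz": 0, "dx": -44, "dy": -37, "dz": 0, "gripper": 1},
    {"rx": 0, "ry": 0, "rz": 0, "dx": -44, "dy": -37, "dz": 0, "gripper": 1},
    {"rx": 0, "ry": 0, "rz": 0, "dx": -44, "dy": -37, "dz": 0, "gripper": 1},
    {"rx": 0, "ry": 0, "rz": 0, "dx": -44, "dy": -37, "dz": 0, "gripper": 1},
    {"rx": 0, "ry": 0, "rz": 0, "dx": -44, "dy": -37, "dz": 0, "gripper": 1},
    {"rx": 0, "ry": 0, "rz": 0, "dx": -44, "dy": -37, "dz": 0, "gripper": 1},
    {"rx": 0, "ry": 0, "rz": 0, "dx": -44, "dy": -37, "dz": 0, "gripper": 1},
    {"rx": 0, "ry": 0, "rz": 0, "dx": -44, "dy": -37, "dz": 0, "gripper": 1}
  ]
}}

```text
clock: 1.65
tcp_pos: [0.5003, 0.1526, 0.4003]
orientation: [-0.644, -3.075, -0.0]
contact_force: [0.2, 0.8, -0.5]
grip_width: 0.0856
gripper_force: 0.0
```

Request:
{"method": "step_arm", "body": {
  "moves": [
    {"rx": 0, "ry": 0, "rz": 10.5, "dx": 0, "dy": 0, "dz": 0, "gripper": 1},
    {"rx": 0, "ry": 0, "rz": 10.5, "dx": 0, "dy": 0, "dz": 0, "gripper": 1},
    {"rx": 0, "ry": 0, "rz": 10.5, "dx": 0, "dy": 0, "dz": 0, "gripper": 1},
    {"rx": 0, "ry": 0, "rz": 10.5, "dx": 0, "dy": 0, "dz": 0, "gripper": 1},
    {"rx": 0, "ry": 0, "rz": 10.5, "dx": 0, "dy": 0, "dz": 0, "gripper": 1},
    {"rx": 0, "ry": 0, "rz": 10.5, "dx": 0, "dy": 0, "dz": 0, "gripper": 1},
    {"rx": 0, "ry": 0, "rz": 10.5, "dx": 0, "dy": 0, "dz": 0, "gripper": 1},
    {"rx": 0, "ry": 0, "rz": 10.5, "dx": 0, "dy": 0, "dz": 0, "gripper": 1},
    {"rx": 0, "ry": 0, "rz": 0, "dx": 0, "dy": 0, "dz": 0, "gripper": 1}
  ]
}}

```text
clock: 2.78
tcp_pos: [0.4997, 0.1544, 0.4001]
orientation: [-2.534, -1.856, 0.001]
contact_force: [-0.5, 0.5, 0.2]
grip_width: 0.0854
gripper_force: 0.0
```

```bash
cat > look.py <<'E'
from h import *
import sys,pickle
n=sys.argv[1]
c=r.camera_info("wrist"); im=r.grab_frame("wrist"); cv2.imwrite(f"pics/{n}.png",im); pickle.dump(c,open(f"{n}.pkl","wb"))
p=(.5537,.0947,-.341);cs,sn=np.cos(p[2]),np.sin(p[2])
for q in [(0,0,.206),(0,.02,.206),(.017,0,.206),(-.13,0,.09)]:
    print(q,pj("wrist",[p[0]+cs*q[0]-sn*q[1],p[1]+sn*q[0]+cs*q[1],q[2]]).round(1))
E
python3 go.py .5537 .0947 .40 -0.341; python3 look.py w2
```

```text
clock 2.77 tcp [0.4997 0.1544 0.4001] F [-0.5  0.5  0.2] w 0.0854 fg 0.0
rot [-0.02  0.02  1.98] shift(now axes) [-40.6  69.5   0.1] shift(final axes) [-38.2  70.8   0.1] j7 -0.67
(0, 0, 0.206) [[403.4 262.1]]
(0, 0.02, 0.206) [[405.8 240.2]]
(0.017, 0, 0.206) [[423.  262.8]]
(-0.13, 0, 0.09) [[271.1 221.5]]
```

View pics/w2.png

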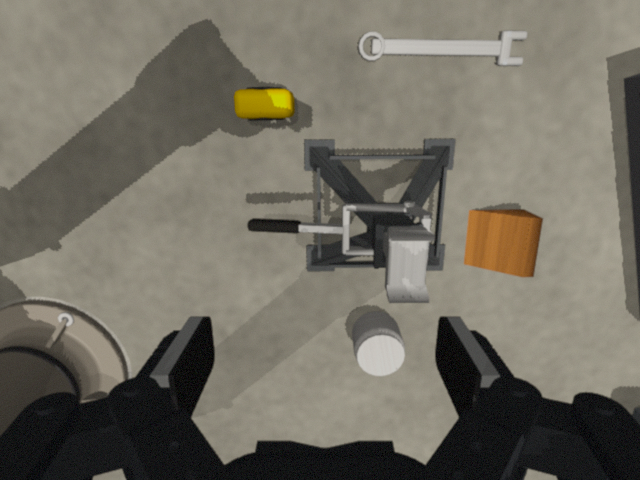

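The wrist view shows the saddle valley centred near (407,264), the handle grip centred at (273,225), and feet at (319,154), (438,153), (319,258) and (431,257). This matches my predictions to a few mm, so I'll refine the fit with it.

```bash
cat > fit2.py <<'E'
from fit import *
import pickle
c=pickle.load(open("w2.pkl","rb"))
def pw(P): return cv2.projectPoints(np.array(P,float).reshape(-1,3),c["rvec"],c["tvec"],c["mtx"],None)[0].reshape(-1,2)[0]
wf=[((319,154),(-1,1)),((438,153),(1,1)),((319,258),(-1,-1)),((431,257),(1,-1))]
def res2(p):
    e=[.5*x for x in res(p)[:8].reshape(-1,2)]
    e+= [pw(W(p,(-.13,0,.093)))-(273,225),pw(W(p,(0,0,.181+p[3])))-(407,264)]
    for uv,(a,b) in wf: e.append(.5*(pw(W(p,(a*p[4],b*p[5],.006)))-uv))
    for n,uv,(a,b) in ft: e.append(.5*(pj(n,W(p,(a*p[4],b*p[5],.006)))[0]-uv))
    return np.concatenate(e)
s=least_squares(res2,[*p,.08,.075],x_scale=.01);print(s.x.round(4));print(res2(s.x).reshape(-1,2).round(1).tolist())
E
python3 fit2.py
```

```text
[ 0.5537  0.0947 -0.3409  0.0252] [[0.1, -0.0], [0.3, -0.4], [0.3, -0.5], [-0.4, -0.0], [-1.2, -3.6], [3.2, -0.2], [-3.2, 0.7], [0.0, 3.1]]
tape [0.4574245  0.26645059 0.05      ] bottle [0.45942445 0.54093839 0.1       ]
[ 0.5556  0.095  -0.3074  0.0314  0.0782  0.072 ]
[[0.7, -0.1], [-0.4, -0.5], [0.0, -0.7], [-0.4, -0.6], [-0.6, 0.2], [0.2, -0.3], [-0.2, -0.2], [0.6, 0.4], [-0.0, -0.2], [-0.7, 0.3], [-0.5, -0.4], [-0.2, -0.2], [0.2, -0.1], [-0.2, -0.5]]
```

```bash
sed -i 's/p=(.5537,.0947,-.341)/p=(.5556,.095,-.307)/;s/\.206/.210/g' look.py; python3 go.py .5556 .095 .29 -0.307
```

```text
clock 2.83 tcp [0.4998 0.1544 0.4001] F [ 0.4 -0.5  0.7] w 0.085 fg 0.0
rot [-0.01  0.01  0.16] shift(now axes) [-39.9  71.1 110.1] shift(final axes) [-39.8  71.2 110.1] j7 -0.67
```

Request:
{"method": "step_arm", "body": {
  "moves": [
    {"rx": 0, "ry": 0, "rz": 0, "dx": -20, "dy": 35.5, "dz": 10, "gripper": 1},
    {"rx": 0, "ry": 0, "rz": 0, "dx": -20, "dy": 35.5, "dz": 20, "gripper": 1},
    {"rx": 0, "ry": 0, "rz": 0, "dx": 0, "dy": 0, "dz": 40, "gripper": 1},
    {"rx": 0, "ry": 0, "rz": 0, "dx": 0, "dy": 0, "dz": 40, "gripper": 1},
    {"rx": 0, "ry": 0, "rz": 0, "dx": 0, "dy": 0, "dz": 0, "gripper": 1}
  ]
}}

```text
clock: 3.45
tcp_pos: [0.5535, 0.0945, 0.2876]
orientation: [-2.532, -1.857, 0.01]
contact_force: [0.8, 0.1, 1.0]
grip_width: 0.0852
gripper_force: 0.0
```

```bash
python3 look.py w3;  python3 go.py .5556 .095 .208 -0.307
```

```text
(0, 0, 0.21) [[324.1 267.1]]
(0, 0.02, 0.21) [[324.1 232.7]]
(0.017, 0, 0.21) [[354.7 267.2]]
(-0.13, 0, 0.09) [[171.4 213.7]]
clock 3.5 tcp [0.555  0.0947 0.2899] F [0.4 0.4 0.8] w 0.0859 fg 0.0
rot [-0.1   0.09  0.06] shift(now axes) [ 0.6  0.6 81.9] shift(final axes) [ 0.5  0.5 81.9] j7 -0.45
```

View pics/w3.png

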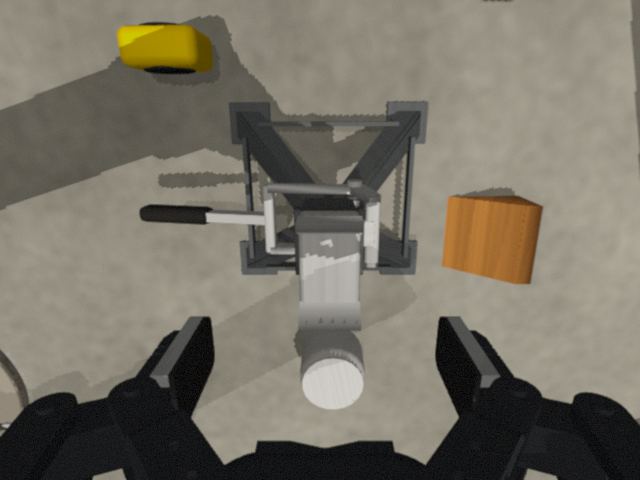

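The saddle's x edges are at 299 and 361, so it is centred at 330. The finger midline is at 325, so I need about +2.8 mm in tool y. The width matches the 29 mm catch. Next I'll descend.

Request:
{"method": "step_arm", "body": {
  "moves": [
    {"rx": 0, "ry": 0, "rz": 0, "dx": 0.5, "dy": 2.8, "dz": 20, "gripper": 1},
    {"rx": 0, "ry": 0, "rz": 0, "dx": 0, "dy": 0, "dz": 20, "gripper": 1},
    {"rx": 0, "ry": 0, "rz": 0, "dx": 0, "dy": 0, "dz": 20, "gripper": 1},
    {"rx": 0, "ry": 0, "rz": 0, "dx": 0, "dy": 0, "dz": 14, "gripper": 1},
    {"rx": 0, "ry": 0, "rz": 0, "dx": 0, "dy": 0, "dz": 8, "gripper": 1},
    {"rx": 0, "ry": 0, "rz": 0, "dx": 0, "dy": 0, "dz": 0, "gripper": 0.2},
    {"rx": 0, "ry": 0, "rz": 0, "dx": 0, "dy": 0, "dz": 0, "gripper": 0.0},
    {"rx": 0, "ry": 0, "rz": 0, "dx": 0, "dy": 0, "dz": 0, "gripper": -0.1}
  ],
  "grip_force": 20
}}

```text
clock: 4.5
tcp_pos: [0.558, 0.0947, 0.2088]
orientation: [-2.535, -1.854, 0.0]
contact_force: [-0.6, -0.2, -0.8]
grip_width: 0.0382
gripper_force: 0.0
```

```bash
python3 look.py w4; python3 go.py .5556 .095 .208 -0.307
```

```text
(0, 0, 0.21) [[315.3 355.3]]
(0, 0.02, 0.21) [[314.8 304.9]]
(0.017, 0, 0.21) [[362.9 355.3]]
(-0.13, 0, 0.09) [[119.8 246.5]]
clock 4.55 tcp [0.558  0.0947 0.2087] F [-1.6  0.6  2.2] w 0.0384 fg 1.2
rot [-0.03 -0.03 -0.05] shift(now axes) [-0.4 -2.4  0.7] shift(final axes) [-0.4 -2.4  0.7] j7 -0.4
```

View pics/w4.png

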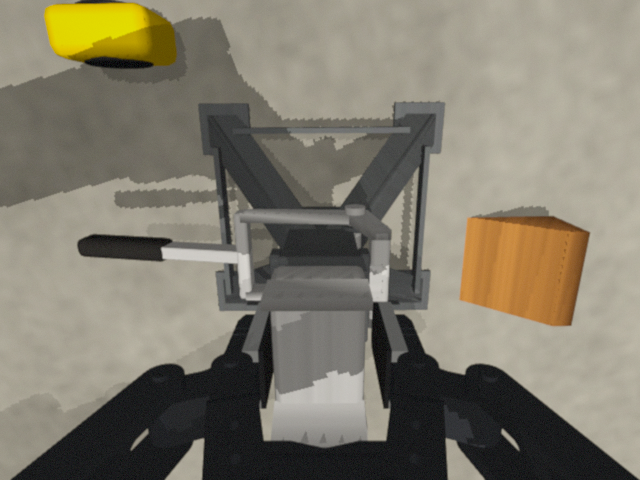

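The saddle now sits between the pads: it spans 272–366 and the pads are at 270 and 372. I'll shift slightly to −y and close gently.

Request:
{"method": "step_arm", "body": {
  "moves": [
    {"rx": 0, "ry": 0, "rz": 0, "dx": 0, "dy": -0.8, "dz": 0, "gripper": -0.15},
    {"rx": 0, "ry": 0, "rz": 0, "dx": 0, "dy": 0, "dz": 0, "gripper": -0.2},
    {"rx": 0, "ry": 0, "rz": 0, "dx": 0, "dy": 0, "dz": 0, "gripper": -0.25},
    {"rx": 0, "ry": 0, "rz": 0, "dx": 0, "dy": 0, "dz": 0, "gripper": -0.3}
  ],
  "grip_force": 20
}}

```text
clock: 5.05
tcp_pos: [0.556, 0.0953, 0.2083]
orientation: [-2.533, -1.854, 0.003]
contact_force: [-7.3, 2.5, 6.4]
grip_width: 0.034
gripper_force: 20.1
```

Request:
{"method": "step_arm", "body": {
  "moves": [
    {"rx": 0, "ry": 0, "rz": 0, "dx": 0, "dy": -1.2, "dz": -0.4, "gripper": -0.4},
    {"rx": 0, "ry": 0, "rz": 0, "dx": 0, "dy": 0, "dz": 0, "gripper": -0.6},
    {"rx": 0, "ry": 0, "rz": 0, "dx": 0, "dy": 0, "dz": 0, "gripper": -1}
  ],
  "grip_force": 60
}}

```text
clock: 5.42
tcp_pos: [0.556, 0.0954, 0.2086]
orientation: [-2.535, -1.854, 0.001]
contact_force: [-3.7, 2.5, 3.1]
grip_width: 0.0331
gripper_force: 61.2
```

Request:
{"method": "step_arm", "body": {
  "moves": [
    {"rx": 0, "ry": 0, "rz": 0, "dx": 0, "dy": -0.6, "dz": -1, "gripper": -1},
    {"rx": 0, "ry": 0, "rz": 0, "dx": 0, "dy": 0, "dz": -1, "gripper": -1},
    {"rx": 0, "ry": 0, "rz": 0, "dx": 0, "dy": 0, "dz": -1, "gripper": -1},
    {"rx": 0, "ry": 0, "rz": 0, "dx": 0, "dy": 0, "dz": -1, "gripper": -1}
  ]
}}

```text
clock: 5.92
tcp_pos: [0.5559, 0.0954, 0.2119]
orientation: [2.535, 1.854, -0.0]
contact_force: [4.1, 2.2, -14.2]
grip_width: 0.0326
gripper_force: 60.8
```

Request:
{"method": "step_arm", "body": {
  "moves": [
    {"rx": 0, "ry": 0, "rz": 0, "dx": 0, "dy": 0, "dz": -1.5, "gripper": -1},
    {"rx": 0, "ry": 0, "rz": 0, "dx": 0, "dy": 0, "dz": -1.5, "gripper": -1},
    {"rx": 0, "ry": 0, "rz": 0, "dx": 0, "dy": 0, "dz": -1.5, "gripper": -1},
    {"rx": 0, "ry": 0, "rz": 0, "dx": 0, "dy": 0, "dz": -1.5, "gripper": -1}
  ]
}}

```text
clock: 6.42
tcp_pos: [0.5559, 0.0954, 0.2182]
orientation: [2.536, 1.854, -0.0]
contact_force: [3.3, 2.8, -9.5]
grip_width: 0.033
gripper_force: 61.5
```

Request:
{"method": "step_arm", "body": {
  "moves": [
    {"rx": 0, "ry": 0, "rz": 0, "dx": 0, "dy": 0.3, "dz": -2, "gripper": -1},
    {"rx": 0, "ry": 0, "rz": 0, "dx": 0, "dy": 0, "dz": -2, "gripper": -1},
    {"rx": 0, "ry": 0, "rz": 0, "dx": 0, "dy": 0, "dz": -2, "gripper": -1},
    {"rx": 0, "ry": 0, "rz": 0, "dx": 0, "dy": 0, "dz": -2, "gripper": -1},
    {"rx": 0, "ry": 0, "rz": 0, "dx": 0, "dy": 0, "dz": -2, "gripper": -1},
    {"rx": 0, "ry": 0, "rz": 0, "dx": 0, "dy": 0, "dz": -2, "gripper": -1},
    {"rx": 0, "ry": 0, "rz": 0, "dx": 0, "dy": 0, "dz": -2, "gripper": -1},
    {"rx": 0, "ry": 0, "rz": 0, "dx": 0, "dy": 0, "dz": -2, "gripper": -1},
    {"rx": 0, "ry": 0, "rz": 0, "dx": 0, "dy": 0, "dz": -2, "gripper": -1},
    {"rx": 0, "ry": 0, "rz": 0, "dx": 0, "dy": 0, "dz": -2, "gripper": -1}
  ]
}}

```text
clock: 7.68
tcp_pos: [0.5559, 0.0953, 0.2387]
orientation: [-2.535, -1.854, 0.0]
contact_force: [0.9, 4.3, -8.8]
grip_width: 0.0328
gripper_force: 61.9
```

Request:
{"method": "step_arm", "body": {
  "moves": [
    {"rx": 0, "ry": 0, "rz": 0, "dx": 0, "dy": 0, "dz": -2, "gripper": -1},
    {"rx": 0, "ry": 0, "rz": 0, "dx": 0, "dy": 0, "dz": -2, "gripper": -1},
    {"rx": 0, "ry": 0, "rz": 0, "dx": 0, "dy": 0, "dz": -2, "gripper": -1},
    {"rx": 0, "ry": 0, "rz": 0, "dx": 0, "dy": 0, "dz": -2, "gripper": -1},
    {"rx": 0, "ry": 0, "rz": 0, "dx": 0, "dy": 0, "dz": -2, "gripper": -1},
    {"rx": 0, "ry": 0, "rz": 0, "dx": 0, "dy": 0, "dz": -2, "gripper": -1},
    {"rx": 0, "ry": 0, "rz": 0, "dx": 0, "dy": 0, "dz": -2, "gripper": -1},
    {"rx": 0, "ry": 0, "rz": 0, "dx": 0, "dy": 0, "dz": -2, "gripper": -1}
  ]
}}

```text
clock: 8.68
tcp_pos: [0.5559, 0.0953, 0.2542]
orientation: [-2.536, -1.854, 0.0]
contact_force: [4.3, 5.7, -16.3]
grip_width: 0.0326
gripper_force: 61.0
```

Request:
{"method": "step_arm", "body": {
  "moves": [
    {"rx": 0, "ry": 0, "rz": 0, "dx": 0.7, "dy": 0, "dz": -1, "gripper": -1},
    {"rx": 0, "ry": 0, "rz": 0, "dx": 0, "dy": 0, "dz": -1, "gripper": -1},
    {"rx": 0, "ry": 0, "rz": 0, "dx": 0, "dy": 0, "dz": -1, "gripper": -1},
    {"rx": 0, "ry": 0, "rz": 0, "dx": 0, "dy": 0, "dz": -1, "gripper": -1},
    {"rx": 0, "ry": 0, "rz": 0, "dx": 0, "dy": 0, "dz": -1, "gripper": -1},
    {"rx": 0, "ry": 0, "rz": 0, "dx": 0, "dy": 0, "dz": 0, "gripper": -1}
  ]
}}

```text
clock: 9.43
tcp_pos: [0.5559, 0.0954, 0.2601]
orientation: [-2.536, -1.854, 0.001]
contact_force: [-3.9, 0.5, -4.5]
grip_width: 0.0326
gripper_force: 62.3
```

Request:
{"method": "step_arm", "body": {
  "moves": [
    {"rx": 0, "ry": 0, "rz": 0, "dx": 0, "dy": -0.3, "dz": -0.5, "gripper": -1},
    {"rx": 0, "ry": 0, "rz": 0, "dx": 0, "dy": 0, "dz": -0.5, "gripper": -1},
    {"rx": 0, "ry": 0, "rz": 0, "dx": 0, "dy": 0, "dz": 0, "gripper": -1}
  ],
  "grip_force": 30
}}

```text
clock: 9.8
tcp_pos: [0.5559, 0.0954, 0.2606]
orientation: [2.536, 1.854, -0.001]
contact_force: [-2.0, -1.4, -6.3]
grip_width: 0.033
gripper_force: 62.1
```

Request:
{"method": "step_arm", "body": {
  "moves": [
    {"rx": 0, "ry": 0, "rz": 0, "dx": 0, "dy": 0, "dz": -0.5, "gripper": -1},
    {"rx": 0, "ry": 0, "rz": 0, "dx": 0, "dy": 0, "dz": -0.5, "gripper": -1},
    {"rx": 0, "ry": 0, "rz": 0, "dx": 0, "dy": 0, "dz": 0, "gripper": -1}
  ]
}}

```text
clock: 10.18
tcp_pos: [0.5559, 0.0954, 0.2617]
orientation: [2.536, 1.854, -0.001]
contact_force: [-2.6, -2.6, -7.8]
grip_width: 0.0326
gripper_force: 62.1
```

Request:
{"method": "step_arm", "body": {
  "moves": [
    {"rx": 0, "ry": 0, "rz": 0, "dx": 0, "dy": 0, "dz": -0.5, "gripper": -1},
    {"rx": 0, "ry": 0, "rz": 0, "dx": 0, "dy": 0, "dz": -0.5, "gripper": -1},
    {"rx": 0, "ry": 0, "rz": 0, "dx": 0, "dy": 0, "dz": 0, "gripper": -1}
  ]
}}

```text
clock: 10.55
tcp_pos: [0.556, 0.0954, 0.2627]
orientation: [2.536, 1.854, -0.001]
contact_force: [-2.8, -3.2, -8.3]
grip_width: 0.0327
gripper_force: 62.1
```

Request:
{"method": "step_arm", "body": {
  "moves": [
    {"rx": 0, "ry": 0, "rz": 0, "dx": -0.3, "dy": 0, "dz": -0.5, "gripper": -1},
    {"rx": 0, "ry": 0, "rz": 0, "dx": 0, "dy": 0, "dz": -0.5, "gripper": -1},
    {"rx": 0, "ry": 0, "rz": 0, "dx": 0, "dy": 0, "dz": 0, "gripper": -1}
  ]
}}

```text
clock: 10.92
tcp_pos: [0.5559, 0.0954, 0.2637]
orientation: [2.536, 1.854, -0.0]
contact_force: [-3.4, -3.3, -7.9]
grip_width: 0.0332
gripper_force: 62.1
```

Request:
{"method": "step_arm", "body": {
  "moves": [
    {"rx": 0, "ry": 0, "rz": 0, "dx": -0.3, "dy": 0, "dz": -0.6, "gripper": -1},
    {"rx": 0, "ry": 0, "rz": 0, "dx": 0, "dy": 0, "dz": -0.6, "gripper": -1},
    {"rx": 0, "ry": 0, "rz": 0, "dx": 0, "dy": 0, "dz": 0, "gripper": -1}
  ]
}}

```text
clock: 11.3
tcp_pos: [0.5559, 0.0954, 0.265]
orientation: [-2.536, -1.854, -0.0]
contact_force: [-2.1, -3.4, -7.0]
grip_width: 0.0331
gripper_force: 62.1
```

Request:
{"method": "step_arm", "body": {
  "moves": [
    {"rx": 0, "ry": 0, "rz": 0, "dx": -0.3, "dy": 0, "dz": -0.6, "gripper": -1},
    {"rx": 0, "ry": 0, "rz": 0, "dx": 0, "dy": 0, "dz": -0.6, "gripper": -1},
    {"rx": 0, "ry": 0, "rz": 0, "dx": 0, "dy": 0, "dz": 0, "gripper": -1}
  ]
}}

```text
clock: 11.68
tcp_pos: [0.5559, 0.0954, 0.2663]
orientation: [-2.536, -1.854, -0.001]
contact_force: [-1.8, -0.9, -7.3]
grip_width: 0.0328
gripper_force: 62.0
```

Request:
{"method": "step_arm", "body": {
  "moves": [
    {"rx": 0, "ry": 0, "rz": 0, "dx": 0, "dy": 0, "dz": -0.6, "gripper": -1},
    {"rx": 0, "ry": 0, "rz": 0, "dx": 0, "dy": 0, "dz": -0.6, "gripper": -1},
    {"rx": 0, "ry": 0, "rz": 0, "dx": 0, "dy": 0, "dz": 0, "gripper": -1}
  ]
}}

```text
clock: 12.05
tcp_pos: [0.5559, 0.0954, 0.2675]
orientation: [-2.536, -1.855, -0.001]
contact_force: [-1.3, 0.4, -7.4]
grip_width: 0.033
gripper_force: 62.0
```

Request:
{"method": "step_arm", "body": {
  "moves": [
    {"rx": 0, "ry": 0, "rz": 0, "dx": 0, "dy": 0, "dz": -0.6, "gripper": -1},
    {"rx": 0, "ry": 0, "rz": 0, "dx": 0, "dy": 0, "dz": -0.6, "gripper": -1},
    {"rx": 0, "ry": 0, "rz": 0, "dx": 0, "dy": 0, "dz": 0, "gripper": -1}
  ]
}}

```text
clock: 12.42
tcp_pos: [0.5559, 0.0954, 0.2687]
orientation: [-2.536, -1.855, -0.001]
contact_force: [-1.3, 1.0, -6.9]
grip_width: 0.0328
gripper_force: 62.0
```

Request:
{"method": "step_arm", "body": {
  "moves": [
    {"rx": 0, "ry": 0, "rz": 0, "dx": 0, "dy": 0, "dz": -0.6, "gripper": -1},
    {"rx": 0, "ry": 0, "rz": 0, "dx": 0, "dy": 0, "dz": -0.6, "gripper": -1},
    {"rx": 0, "ry": 0, "rz": 0, "dx": 0, "dy": 0, "dz": 0, "gripper": -1}
  ]
}}

```text
clock: 12.8
tcp_pos: [0.5559, 0.0954, 0.2699]
orientation: [-2.536, -1.855, -0.001]
contact_force: [-1.2, 2.7, -7.4]
grip_width: 0.0325
gripper_force: 62.0
```

Request:
{"method": "step_arm", "body": {
  "moves": [
    {"rx": 0, "ry": 0, "rz": 0, "dx": 0.2, "dy": 0, "dz": -0.6, "gripper": -1},
    {"rx": 0, "ry": 0, "rz": 0, "dx": 0, "dy": 0, "dz": -0.6, "gripper": -1},
    {"rx": 0, "ry": 0, "rz": 0, "dx": 0, "dy": 0, "dz": 0, "gripper": -1}
  ]
}}

```text
clock: 13.18
tcp_pos: [0.5559, 0.0953, 0.271]
orientation: [-2.536, -1.854, -0.001]
contact_force: [0.1, 3.1, -7.5]
grip_width: 0.0331
gripper_force: 62.1
```

Request:
{"method": "step_arm", "body": {
  "moves": [
    {"rx": 0, "ry": 0, "rz": 0, "dx": 0.2, "dy": 0, "dz": -0.6, "gripper": -1},
    {"rx": 0, "ry": 0, "rz": 0, "dx": 0, "dy": 0, "dz": -0.6, "gripper": -1},
    {"rx": 0, "ry": 0, "rz": 0, "dx": 0, "dy": 0, "dz": 0, "gripper": -1}
  ]
}}

```text
clock: 13.55
tcp_pos: [0.5559, 0.0954, 0.2722]
orientation: [2.536, 1.854, 0.0]
contact_force: [-0.8, 1.8, -8.4]
grip_width: 0.0325
gripper_force: 62.1
```

Request:
{"method": "step_arm", "body": {
  "moves": [
    {"rx": 0, "ry": 0, "rz": 0, "dx": 0.2, "dy": 0, "dz": -0.6, "gripper": -1},
    {"rx": 0, "ry": 0, "rz": 0, "dx": 0, "dy": 0, "dz": -0.6, "gripper": -1},
    {"rx": 0, "ry": 0, "rz": 0, "dx": 0, "dy": 0, "dz": 0, "gripper": -1}
  ]
}}

```text
clock: 13.92
tcp_pos: [0.5559, 0.0954, 0.2734]
orientation: [2.536, 1.854, -0.0]
contact_force: [0.4, 1.8, -7.3]
grip_width: 0.0328
gripper_force: 62.1
```

Request:
{"method": "step_arm", "body": {
  "moves": [
    {"rx": 0, "ry": 0, "rz": 0, "dx": 0, "dy": 0, "dz": -0.6, "gripper": -1},
    {"rx": 0, "ry": 0, "rz": 0, "dx": 0, "dy": 0, "dz": -0.6, "gripper": -1},
    {"rx": 0, "ry": 0, "rz": 0, "dx": 0, "dy": 0, "dz": 0, "gripper": -1}
  ]
}}

```text
clock: 14.3
tcp_pos: [0.5559, 0.0954, 0.2746]
orientation: [2.536, 1.854, -0.0]
contact_force: [-0.4, 1.0, -7.7]
grip_width: 0.0327
gripper_force: 62.1
```

Request:
{"method": "step_arm", "body": {
  "moves": [
    {"rx": 0, "ry": 0, "rz": 0, "dx": 0, "dy": 0, "dz": -0.6, "gripper": -1},
    {"rx": 0, "ry": 0, "rz": 0, "dx": 0, "dy": 0, "dz": -0.6, "gripper": -1},
    {"rx": 0, "ry": 0, "rz": 0, "dx": 0, "dy": 0, "dz": 0, "gripper": -1}
  ]
}}

```text
clock: 14.68
tcp_pos: [0.5559, 0.0954, 0.2757]
orientation: [2.536, 1.854, -0.0]
contact_force: [-0.2, -0.0, -7.7]
grip_width: 0.0328
gripper_force: 62.1
```

Request:
{"method": "step_arm", "body": {
  "moves": [
    {"rx": 0, "ry": 0, "rz": 0, "dx": 0, "dy": 0, "dz": -0.6, "gripper": -1},
    {"rx": 0, "ry": 0, "rz": 0, "dx": 0, "dy": 0, "dz": -0.6, "gripper": -1},
    {"rx": 0, "ry": 0, "rz": 0, "dx": 0, "dy": 0, "dz": 0, "gripper": -1}
  ]
}}

```text
clock: 15.05
tcp_pos: [0.5559, 0.0954, 0.2765]
orientation: [2.536, 1.854, -0.001]
contact_force: [2.3, 0.0, -12.8]
grip_width: 0.0331
gripper_force: 61.4
```

Request:
{"method": "step_arm", "body": {
  "moves": [
    {"rx": 0, "ry": 0, "rz": 0, "dx": 0, "dy": 0, "dz": -0.3, "gripper": -1},
    {"rx": 0, "ry": 0, "rz": 0, "dx": 0, "dy": 0, "dz": 0, "gripper": -1}
  ]
}}

```text
clock: 15.3
tcp_pos: [0.5558, 0.0954, 0.2766]
orientation: [2.536, 1.854, -0.001]
contact_force: [5.0, 0.5, -18.1]
grip_width: 0.0327
gripper_force: 60.8
```

Request:
{"method": "step_arm", "body": {
  "moves": [
    {"rx": 0, "ry": 0, "rz": 0, "dx": 0, "dy": 0.2, "dz": -0.35, "gripper": -1},
    {"rx": 0, "ry": 0, "rz": 0, "dx": 0, "dy": 0, "dz": 0, "gripper": -1}
  ]
}}

```text
clock: 15.55
tcp_pos: [0.5557, 0.0954, 0.2767]
orientation: [-2.536, -1.854, 0.002]
contact_force: [4.7, 0.5, -24.6]
grip_width: 0.0327
gripper_force: 60.0
```

Request:
{"method": "step_arm", "body": {
  "moves": [
    {"rx": 0, "ry": 0, "rz": 0, "dx": 0, "dy": 0, "dz": -0.1, "gripper": -1},
    {"rx": 0, "ry": 0, "rz": 0, "dx": 0, "dy": 0, "dz": 0, "gripper": -1},
    {"rx": 0, "ry": 0, "rz": 0, "dx": 0, "dy": 0, "dz": 0, "gripper": -1}
  ]
}}

```text
clock: 15.92
tcp_pos: [0.5556, 0.0955, 0.2768]
orientation: [-2.536, -1.854, 0.002]
contact_force: [4.7, 0.4, -26.1]
grip_width: 0.0329
gripper_force: 59.8
```

Request:
{"method": "step_arm", "body": {
  "moves": [
    {"rx": 0, "ry": 0, "rz": 0, "dx": 0, "dy": 0, "dz": 1, "gripper": -1},
    {"rx": 0, "ry": 0, "rz": 0, "dx": 0, "dy": 0, "dz": 2, "gripper": -1},
    {"rx": 0, "ry": 0, "rz": 0, "dx": 0, "dy": 0, "dz": 2, "gripper": -1},
    {"rx": 0, "ry": 0, "rz": 0, "dx": 0, "dy": 0, "dz": 2, "gripper": -1},
    {"rx": 0, "ry": 0, "rz": 0, "dx": 0, "dy": 0, "dz": 2, "gripper": -1},
    {"rx": 0, "ry": 0, "rz": 0, "dx": 0, "dy": 0, "dz": 2, "gripper": -1},
    {"rx": 0, "ry": 0, "rz": 0, "dx": 0, "dy": 0, "dz": 2, "gripper": -1},
    {"rx": 0, "ry": 0, "rz": 0, "dx": 0, "dy": 0, "dz": 1.5, "gripper": -1},
    {"rx": 0, "ry": 0, "rz": 0, "dx": 0, "dy": 0, "dz": 1, "gripper": -1},
    {"rx": 0, "ry": 0, "rz": 0, "dx": 0, "dy": 0, "dz": 0, "gripper": -1}
  ]
}}

```text
clock: 17.18
tcp_pos: [0.556, 0.0954, 0.2618]
orientation: [-2.536, -1.854, 0.001]
contact_force: [-4.4, -1.5, -7.4]
grip_width: 0.033
gripper_force: 62.3
```

Request:
{"method": "step_arm", "body": {
  "moves": [
    {"rx": 0, "ry": 0, "rz": 0, "dx": 0, "dy": -0.3, "dz": 0.7, "gripper": -1},
    {"rx": 0, "ry": 0, "rz": 0, "dx": 0, "dy": 0, "dz": 0.7, "gripper": -1},
    {"rx": 0, "ry": 0, "rz": 0, "dx": 0, "dy": 0, "dz": 0.6, "gripper": -1},
    {"rx": 0, "ry": 0, "rz": 0, "dx": 0, "dy": 0, "dz": 0, "gripper": -1}
  ]
}}

```text
clock: 17.68
tcp_pos: [0.5559, 0.0954, 0.2601]
orientation: [2.536, 1.854, 0.0]
contact_force: [-3.7, -2.9, -6.0]
grip_width: 0.0329
gripper_force: 62.4
```

Request:
{"method": "step_arm", "body": {
  "moves": [
    {"rx": 0, "ry": 0, "rz": 0, "dx": 0, "dy": -0.3, "dz": 0.5, "gripper": -1},
    {"rx": 0, "ry": 0, "rz": 0, "dx": 0, "dy": 0, "dz": 0.5, "gripper": -1},
    {"rx": 0, "ry": 0, "rz": 0, "dx": 0, "dy": 0, "dz": 0, "gripper": -1}
  ]
}}

```text
clock: 18.05
tcp_pos: [0.5559, 0.0954, 0.2592]
orientation: [2.536, 1.854, 0.001]
contact_force: [-1.1, -3.1, -5.5]
grip_width: 0.0331
gripper_force: 62.4
```

Request:
{"method": "step_arm", "body": {
  "moves": [
    {"rx": 0, "ry": 0, "rz": 0, "dx": -0.2, "dy": 0, "dz": 0.4, "gripper": -1},
    {"rx": 0, "ry": 0, "rz": 0, "dx": 0, "dy": 0, "dz": 0.4, "gripper": -1},
    {"rx": 0, "ry": 0, "rz": 0, "dx": 0, "dy": 0, "dz": 0, "gripper": -1}
  ]
}}

```text
clock: 18.42
tcp_pos: [0.5559, 0.0954, 0.2587]
orientation: [2.536, 1.854, 0.001]
contact_force: [-1.2, -4.0, -2.0]
grip_width: 0.0328
gripper_force: 62.8
```

Request:
{"method": "step_arm", "body": {
  "moves": [
    {"rx": 0, "ry": 0, "rz": 0, "dx": -0.2, "dy": 0, "dz": 0.4, "gripper": -1},
    {"rx": 0, "ry": 0, "rz": 0, "dx": 0, "dy": 0, "dz": 0.4, "gripper": -1},
    {"rx": 0, "ry": 0, "rz": 0, "dx": 0, "dy": 0, "dz": 0, "gripper": -1}
  ]
}}

```text
clock: 18.8
tcp_pos: [0.5559, 0.0954, 0.2585]
orientation: [2.536, 1.854, 0.002]
contact_force: [-3.9, -4.6, 5.1]
grip_width: 0.0328
gripper_force: 63.7
```

Request:
{"method": "step_arm", "body": {
  "moves": [
    {"rx": 0, "ry": 0, "rz": 0, "dx": -0.5, "dy": -0.2, "dz": 0.5, "gripper": -1},
    {"rx": 0, "ry": 0, "rz": 0, "dx": 0, "dy": 0, "dz": 0.55, "gripper": -1},
    {"rx": 0, "ry": 0, "rz": 0, "dx": 0, "dy": 0, "dz": 0, "gripper": -1}
  ]
}}

```text
clock: 19.18
tcp_pos: [0.5559, 0.0954, 0.2584]
orientation: [-2.536, -1.854, -0.004]
contact_force: [-4.6, -2.4, 10.6]
grip_width: 0.0329
gripper_force: 64.4
```

Request:
{"method": "step_arm", "body": {
  "moves": [
    {"rx": 0, "ry": 0, "rz": 0, "dx": 0, "dy": 0, "dz": 0.4, "gripper": -1},
    {"rx": 0, "ry": 0, "rz": 0, "dx": 0, "dy": 0, "dz": 0.4, "gripper": -1},
    {"rx": 0, "ry": 0, "rz": 0, "dx": 0, "dy": 0, "dz": 0, "gripper": -1}
  ]
}}

```text
clock: 19.55
tcp_pos: [0.5559, 0.0954, 0.2582]
orientation: [-2.536, -1.854, -0.005]
contact_force: [-7.7, -3.5, 16.2]
grip_width: 0.0329
gripper_force: 65.1
```

Request:
{"method": "step_arm", "body": {
  "moves": [
    {"rx": 0, "ry": 0, "rz": 0, "dx": 0, "dy": -0.2, "dz": -0.1, "gripper": -1},
    {"rx": 0, "ry": 0, "rz": 0, "dx": 0, "dy": 0, "dz": 0, "gripper": -1},
    {"rx": 0, "ry": 0, "rz": 0, "dx": 0, "dy": 0, "dz": 0, "gripper": -1},
    {"rx": 0, "ry": 0, "rz": 0, "dx": 0, "dy": 0, "dz": 0, "gripper": -1},
    {"rx": 0, "ry": 0, "rz": 0, "dx": 0, "dy": 0, "dz": 0, "gripper": -1},
    {"rx": 0, "ry": 0, "rz": 0, "dx": 0, "dy": 0, "dz": 0, "gripper": -1},
    {"rx": 0, "ry": 0, "rz": 0, "dx": 0, "dy": 0, "dz": 0, "gripper": -1},
    {"rx": 0, "ry": 0, "rz": 0, "dx": 0, "dy": 0, "dz": 0, "gripper": -1},
    {"rx": 0, "ry": 0, "rz": 0, "dx": 0, "dy": 0, "dz": 0, "gripper": -1},
    {"rx": 0, "ry": 0, "rz": 0, "dx": 0, "dy": 0, "dz": 0, "gripper": -1}
  ]
}}

```text
clock: 20.8
tcp_pos: [0.5559, 0.0954, 0.2582]
orientation: [-2.536, -1.854, -0.005]
contact_force: [-5.8, -4.3, 15.3]
grip_width: 0.0329
gripper_force: 64.8
```

Request:
{"method": "step_arm", "body": {
  "moves": [
    {"rx": 0, "ry": 0, "rz": 0, "dx": 0, "dy": 0, "dz": -0.8, "gripper": -1},
    {"rx": 0, "ry": 0, "rz": 0, "dx": 0, "dy": 0, "dz": -0.8, "gripper": -1},
    {"rx": 0, "ry": 0, "rz": 0, "dx": 0, "dy": 0, "dz": -0.4, "gripper": -1},
    {"rx": 0, "ry": 0, "rz": 0, "dx": 0, "dy": 0, "dz": 0, "gripper": -1}
  ]
}}

```text
clock: 21.3
tcp_pos: [0.5558, 0.0954, 0.2585]
orientation: [2.535, 1.854, 0.004]
contact_force: [-0.4, -2.3, 6.6]
grip_width: 0.0329
gripper_force: 63.8
```

Request:
{"method": "step_arm", "body": {
  "moves": [
    {"rx": 0, "ry": 0, "rz": 0, "dx": 0, "dy": 0, "dz": -0.5, "gripper": -1},
    {"rx": 0, "ry": 0, "rz": 0, "dx": 0, "dy": 0, "dz": 0, "gripper": 0.2},
    {"rx": 0, "ry": 0, "rz": 0, "dx": 0, "dy": 0, "dz": 0, "gripper": 0.6},
    {"rx": 0, "ry": 0, "rz": 0, "dx": 0, "dy": 0, "dz": 0, "gripper": 0.8}
  ]
}}

```text
clock: 21.8
tcp_pos: [0.5547, 0.0952, 0.2581]
orientation: [-2.536, -1.854, 0.0]
contact_force: [0.4, -1.2, -0.2]
grip_width: 0.0773
gripper_force: 0.0
```

```bash
python3 go.py .4319 .1345 .340 1.264
```

```text
clock 21.8 tcp [0.5547 0.0952 0.2581] F [ 0.4 -1.2 -0.2] w 0.0773 fg 0.0
rot [-2.000e-02  2.000e-02  8.994e+01] shift(now axes) [   0.2 -128.9  -81.9] shift(final axes) [-128.9   -0.4  -81.9] j7 -0.43
```

Request:
{"method": "step_arm", "body": {
  "moves": [
    {"rx": 0, "ry": 0, "rz": 0, "dx": 0, "dy": 0, "dz": -20, "gripper": 0.8},
    {"rx": 0, "ry": 0, "rz": 0, "dx": 0, "dy": 0, "dz": -31, "gripper": 0.8},
    {"rx": 0, "ry": 0, "rz": 0, "dx": 0, "dy": 0, "dz": -31, "gripper": 0.8},
    {"rx": 0, "ry": 0, "rz": 0, "dx": 0, "dy": -32, "dz": 0, "gripper": 0.8},
    {"rx": 0, "ry": 0, "rz": 0, "dx": 0, "dy": -32, "dz": 0, "gripper": 0.8},
    {"rx": 0, "ry": 0, "rz": 0, "dx": 0, "dy": -32, "dz": 0, "gripper": 0.8},
    {"rx": 0, "ry": 0, "rz": 0, "dx": 0, "dy": -32, "dz": 0, "gripper": 0.8},
    {"rx": 0, "ry": 0, "rz": -10, "dx": 0, "dy": 0, "dz": 0, "gripper": 0.3},
    {"rx": 0, "ry": 0, "rz": -10, "dx": 0, "dy": 0, "dz": 0, "gripper": 0.3},
    {"rx": 0, "ry": 0, "rz": -10, "dx": 0, "dy": 0, "dz": 0, "gripper": 0.3},
    {"rx": 0, "ry": 0, "rz": -10, "dx": 0, "dy": 0, "dz": 0, "gripper": 0.3},
    {"rx": 0, "ry": 0, "rz": -10, "dx": 0, "dy": 0, "dz": 0, "gripper": 0.3},
    {"rx": 0, "ry": 0, "rz": -10, "dx": 0, "dy": 0, "dz": 0, "gripper": 0.3},
    {"rx": 0, "ry": 0, "rz": -10, "dx": 0, "dy": 0, "dz": 0, "gripper": 0.3},
    {"rx": 0, "ry": 0, "rz": -10, "dx": 0, "dy": 0, "dz": 0, "gripper": 0.3},
    {"rx": 0, "ry": 0, "rz": -10, "dx": 0, "dy": 0, "dz": 0, "gripper": 0.3},
    {"rx": 0, "ry": 0, "rz": 0, "dx": 0, "dy": 0, "dz": 0, "gripper": 0.3}
  ]
}}

```text
clock: 23.92
tcp_pos: [0.4328, 0.1337, 0.3402]
orientation: [-0.485, -3.104, -0.0]
contact_force: [0.5, -0.1, -0.5]
grip_width: 0.0553
gripper_force: 0.0
```

```bash
python3 go.py .4319 .1345 .20 1.264
```

```text
clock 23.93 tcp [0.4328 0.1337 0.3402] F [ 0.5 -0.1 -0.5] w 0.0553 fg 0.0
rot [ 0.   -0.01 -0.17] shift(now axes) [  1.1   0.4 140.2] shift(final axes) [  1.1   0.5 140.2] j7 0.83
```

Next I'll descend to z = 0.16 and look before gripping the handle.

Request:
{"method": "step_arm", "body": {
  "moves": [
    {"rx": 0, "ry": 0, "rz": 0, "dx": 1, "dy": 0.5, "dz": 45, "gripper": 0.3},
    {"rx": 0, "ry": 0, "rz": 0, "dx": 0, "dy": 0, "dz": 45, "gripper": 0.3},
    {"rx": 0, "ry": 0, "rz": 0, "dx": 0, "dy": 0, "dz": 45, "gripper": 0.3},
    {"rx": 0, "ry": 0, "rz": 0, "dx": 0, "dy": 0, "dz": 45, "gripper": 0.3},
    {"rx": 0, "ry": 0, "rz": 0, "dx": 0, "dy": 0, "dz": 0, "gripper": 0.3},
    {"rx": 0, "ry": 0, "rz": 0, "dx": 0, "dy": 0, "dz": 0, "gripper": 0.3}
  ]
}}

```text
clock: 24.68
tcp_pos: [0.433, 0.1348, 0.1616]
orientation: [0.485, 3.103, 0.001]
contact_force: [0.7, 0.0, 0.8]
grip_width: 0.0558
gripper_force: 0.0
```

```bash
python3 go.py .4319 .1345 .089 1.264;python3 look.py w5
```

```text
clock 24.68 tcp [0.433  0.1348 0.1616] F [0.7 0.  0.8] w 0.0558 fg 0.0
rot [ 0.06  0.06 -0.18] shift(now axes) [ 1.  -0.7 72.6] shift(final axes) [ 1.  -0.6 72.6] j7 0.97
(0, 0, 0.21) [[320.8 749.6]]
(0, 0.02, 0.21) [[378.6 749.4]]
(0.017, 0, 0.21) [[321.  774.9]]
(-0.13, 0, 0.09) [[321.1 269. ]]
```

View pics/w5.png

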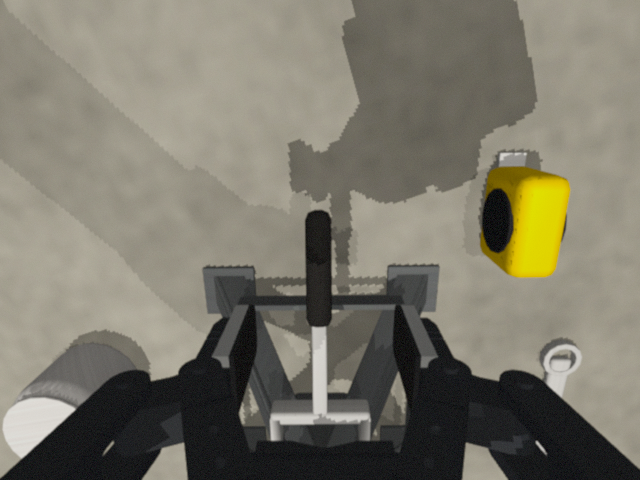

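The handle is at column 318 and the finger midline is at about 325, so I'll shift dy by about −2.3 mm and descend. The tape measure, at (525,220), is clear.

Request:
{"method": "step_arm", "body": {
  "moves": [
    {"rx": 0, "ry": 0, "rz": 0, "dx": 1, "dy": -2.3, "dz": 20, "gripper": 0.3},
    {"rx": 0, "ry": 0, "rz": 0, "dx": 0, "dy": 0, "dz": 20, "gripper": 0.3},
    {"rx": 0, "ry": 0, "rz": 0, "dx": 0, "dy": 0, "dz": 16, "gripper": 0.3},
    {"rx": 0, "ry": 0, "rz": 0, "dx": 0, "dy": 0, "dz": 10, "gripper": 0.3},
    {"rx": 0, "ry": 0, "rz": 0, "dx": 0, "dy": 0, "dz": 6, "gripper": 0.0},
    {"rx": 0, "ry": 0, "rz": 0, "dx": 0, "dy": 0, "dz": 0, "gripper": -0.3},
    {"rx": 0, "ry": 0, "rz": 0, "dx": 0, "dy": 0, "dz": 0, "gripper": -0.5},
    {"rx": 0, "ry": 0, "rz": 0, "dx": 0, "dy": 0, "dz": 0, "gripper": -0.57},
    {"rx": 0, "ry": 0, "rz": 0, "dx": 0, "dy": 0, "dz": 0, "gripper": -0.6}
  ],
  "grip_force": 20
}}

```text
clock: 25.85
tcp_pos: [0.4306, 0.1327, 0.0885]
orientation: [0.482, 3.104, 0.0]
contact_force: [-0.0, 0.0, 0.1]
grip_width: 0.017
gripper_force: 0.0
```

Request:
{"method": "step_arm", "body": {
  "moves": [
    {"rx": 0, "ry": 0, "rz": 0, "dx": 0, "dy": 0, "dz": 0, "gripper": -0.64},
    {"rx": 0, "ry": 0, "rz": 0, "dx": 0, "dy": 0, "dz": 0, "gripper": -0.68},
    {"rx": 0, "ry": 0, "rz": 0, "dx": 0, "dy": 0, "dz": 0, "gripper": -0.72}
  ],
  "grip_force": 20
}}

```text
clock: 26.22
tcp_pos: [0.4304, 0.1324, 0.0883]
orientation: [-0.482, -3.104, 0.001]
contact_force: [-0.4, -2.3, 1.2]
grip_width: 0.0138
gripper_force: 22.4
```

Request:
{"method": "step_arm", "body": {
  "moves": [
    {"rx": 0, "ry": 0, "rz": 0, "dx": 0, "dy": -0.4, "dz": -2, "gripper": -0.75},
    {"rx": 0, "ry": 0, "rz": 0, "dx": 0, "dy": 0, "dz": -3, "gripper": -0.75},
    {"rx": 0, "ry": 0, "rz": 0, "dx": 0, "dy": 0, "dz": -3, "gripper": -0.75},
    {"rx": 0, "ry": 0, "rz": 0, "dx": 0, "dy": 0, "dz": -3, "gripper": -0.75},
    {"rx": 0, "ry": 0, "rz": 0, "dx": 0, "dy": 0, "dz": -3, "gripper": -0.75},
    {"rx": 0, "ry": 0, "rz": 0, "dx": 0, "dy": 0, "dz": 0, "gripper": -0.75}
  ]
}}

```text
clock: 26.98
tcp_pos: [0.4294, 0.1325, 0.1023]
orientation: [-0.481, -3.103, 0.0]
contact_force: [-5.5, 2.0, -2.0]
grip_width: 0.0135
gripper_force: 21.7
```

Request:
{"method": "step_arm", "body": {
  "moves": [
    {"rx": 0, "ry": 0, "rz": 0, "dx": 1, "dy": 0, "dz": -3, "gripper": -0.75},
    {"rx": 0, "ry": 0, "rz": 0, "dx": 0, "dy": 0, "dz": -3, "gripper": -0.75},
    {"rx": 0, "ry": 0, "rz": 0, "dx": 0, "dy": 0, "dz": -4, "gripper": -0.75},
    {"rx": 0, "ry": 0, "rz": 0, "dx": -0.3, "dy": 0, "dz": -4, "gripper": -0.75},
    {"rx": 0, "ry": 0, "rz": 0, "dx": -0.3, "dy": 0, "dz": -4, "gripper": -0.75},
    {"rx": 0, "ry": 0, "rz": 0, "dx": -0.3, "dy": 0, "dz": -4, "gripper": -0.75},
    {"rx": 0, "ry": 0, "rz": 0, "dx": -0.3, "dy": 0, "dz": -4, "gripper": -0.75},
    {"rx": 0, "ry": 0, "rz": 0, "dx": 0, "dy": 0, "dz": 0, "gripper": -0.75}
  ]
}}

```text
clock: 27.98
tcp_pos: [0.4309, 0.1321, 0.1286]
orientation: [0.482, 3.104, 0.001]
contact_force: [-1.4, -1.1, -2.2]
grip_width: 0.0136
gripper_force: 21.4
```

Request:
{"method": "step_arm", "body": {
  "moves": [
    {"rx": 0, "ry": 0, "rz": 0, "dx": 0, "dy": 0, "dz": 0, "gripper": -0.75},
    {"rx": 0, "ry": 0, "rz": 0, "dx": 0, "dy": 0, "dz": 0, "gripper": -0.75},
    {"rx": 0, "ry": 0, "rz": 0, "dx": 0, "dy": 0, "dz": 0, "gripper": -0.75},
    {"rx": 0, "ry": 0, "rz": 0, "dx": 0, "dy": 0, "dz": 0, "gripper": -0.75},
    {"rx": 0, "ry": 0, "rz": 0, "dx": 0, "dy": 0, "dz": 0, "gripper": -0.75},
    {"rx": 0, "ry": 0, "rz": 0, "dx": 0, "dy": 0, "dz": 0, "gripper": -0.75},
    {"rx": 0, "ry": 0, "rz": 0, "dx": 0, "dy": 0, "dz": 0, "gripper": -0.75},
    {"rx": 0, "ry": 0, "rz": 0, "dx": 0, "dy": 0, "dz": 0, "gripper": -0.75},
    {"rx": 0, "ry": 0, "rz": 0, "dx": 0, "dy": 0, "dz": 0, "gripper": -0.75},
    {"rx": 0, "ry": 0, "rz": 0, "dx": 0, "dy": 0, "dz": 0, "gripper": -0.75}
  ]
}}

```text
clock: 29.22
tcp_pos: [0.4309, 0.1322, 0.1284]
orientation: [0.482, 3.104, 0.0]
contact_force: [3.2, -3.1, -2.6]
grip_width: 0.0137
gripper_force: 21.4
```

Run:
```python
from h import *
s=r.grab_frame("scene"); cv2.imwrite("pics/scene1.png",s)
s0=cv2.imread("pics/scene0.png")
f=lambda a:cv2.resize(a[220:330,285:405],(400,367),interpolation=cv2.INTER_CUBIC)
cv2.imwrite("pics/crop2.png",np.hstack([f(s0),f(s)]))
p=(.5557,.0951,-.307)
for l in (0,.009,.029,.079):
    q=pj("scene",[p[0],p[1],.181+l])[0]; print(l,q.round(1),"crop",((q-(285,220))*10/3).round(0))
```

```text
0 [343.7 250.9] crop [196. 103.]
0.009 [343.8 248.6] crop [196.  95.]
0.029 [344.2 243.4] crop [197.  78.]
0.079 [345.2 229.9] crop [201.  33.]
```

View pics/crop2.png

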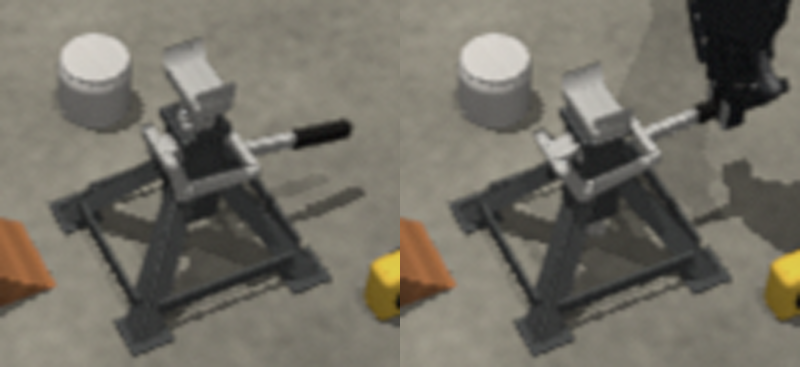

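The saddle has dropped from row 80 to about row 104 in the crop, which is the predicted home position (103). The stand hasn't moved. Next I'll lower the handle along the reverse path.

Request:
{"method": "step_arm", "body": {
  "moves": [
    {"rx": 0, "ry": 0, "rz": 0, "dx": 0.3, "dy": 0, "dz": 4, "gripper": -0.75},
    {"rx": 0, "ry": 0, "rz": 0, "dx": 0.3, "dy": 0, "dz": 4, "gripper": -0.75},
    {"rx": 0, "ry": 0, "rz": 0, "dx": 0.3, "dy": 0, "dz": 4, "gripper": -0.75},
    {"rx": 0, "ry": 0, "rz": 0, "dx": 0.3, "dy": 0, "dz": 4, "gripper": -0.75},
    {"rx": 0, "ry": 0, "rz": 0, "dx": 0, "dy": 0, "dz": 4, "gripper": -0.75},
    {"rx": 0, "ry": 0, "rz": 0, "dx": -0.3, "dy": 0, "dz": 4, "gripper": -0.75},
    {"rx": 0, "ry": 0, "rz": 0, "dx": -0.3, "dy": 0, "dz": 4, "gripper": -0.75},
    {"rx": 0, "ry": 0, "rz": 0, "dx": -0.4, "dy": 0, "dz": 3, "gripper": -0.75},
    {"rx": 0, "ry": 0, "rz": 0, "dx": 0, "dy": 0, "dz": 0, "gripper": -0.75}
  ]
}}

```text
clock: 30.4
tcp_pos: [0.4298, 0.1324, 0.097]
orientation: [-0.481, -3.103, 0.0]
contact_force: [-1.2, -0.3, 0.2]
grip_width: 0.0137
gripper_force: 21.6
```

Request:
{"method": "step_arm", "body": {
  "moves": [
    {"rx": 0, "ry": 0, "rz": 0, "dx": -0.3, "dy": 0, "dz": 2, "gripper": -0.75},
    {"rx": 0, "ry": 0, "rz": 0, "dx": -0.3, "dy": 0, "dz": 2, "gripper": -0.75},
    {"rx": 0, "ry": 0, "rz": 0, "dx": -0.3, "dy": 0, "dz": 2, "gripper": -0.75},
    {"rx": 0, "ry": 0, "rz": 0, "dx": 0, "dy": 0, "dz": 1, "gripper": -0.75},
    {"rx": 0, "ry": 0, "rz": 0, "dx": 0, "dy": 0, "dz": 0, "gripper": -0.75}
  ]
}}

```text
clock: 31.02
tcp_pos: [0.4307, 0.1321, 0.0901]
orientation: [-0.481, -3.103, 0.0]
contact_force: [-4.2, 1.7, -0.2]
grip_width: 0.0139
gripper_force: 21.7
```

Request:
{"method": "step_arm", "body": {
  "moves": [
    {"rx": 0, "ry": 0, "rz": 0, "dx": 0.5, "dy": 0, "dz": 1, "gripper": -0.75},
    {"rx": 0, "ry": 0, "rz": 0, "dx": 0, "dy": 0, "dz": 0.5, "gripper": -0.75},
    {"rx": 0, "ry": 0, "rz": 0, "dx": 0, "dy": 0, "dz": 0, "gripper": -0.75}
  ]
}}

```text
clock: 31.4
tcp_pos: [0.4309, 0.1321, 0.0889]
orientation: [0.482, 3.104, 0.0]
contact_force: [-4.0, 0.8, 3.3]
grip_width: 0.0137
gripper_force: 22.1
```

Fz is +3.3 N, so the handle is seated. Next I'll open and back straight up.

Request:
{"method": "step_arm", "body": {
  "moves": [
    {"rx": 0, "ry": 0, "rz": 0, "dx": 0, "dy": 0, "dz": 0, "gripper": -0.5},
    {"rx": 0, "ry": 0, "rz": 0, "dx": 0, "dy": 0, "dz": 0, "gripper": 0},
    {"rx": 0, "ry": 0, "rz": 0, "dx": 0, "dy": 0, "dz": 0, "gripper": 0.3},
    {"rx": 0, "ry": 0, "rz": 0, "dx": 0, "dy": 0, "dz": 0, "gripper": 0.3},
    {"rx": 0, "ry": 0, "rz": 0, "dx": 0, "dy": 0, "dz": -15, "gripper": 0.3},
    {"rx": 0, "ry": 0, "rz": 0, "dx": 0, "dy": 0, "dz": -30, "gripper": 0.3},
    {"rx": 0, "ry": 0, "rz": 0, "dx": 0, "dy": 0, "dz": -40, "gripper": 0.3},
    {"rx": 0, "ry": 0, "rz": 0, "dx": 0, "dy": 0, "dz": -40, "gripper": 0.3},
    {"rx": 0, "ry": 0, "rz": 0, "dx": 0, "dy": 0, "dz": -40, "gripper": 0.3},
    {"rx": 0, "ry": 0, "rz": 0, "dx": 0, "dy": 0, "dz": 0, "gripper": 0.3},
    {"rx": 0, "ry": 0, "rz": 0, "dx": 0, "dy": 0, "dz": 0, "gripper": 0.3}
  ]
}}

```text
clock: 32.78
tcp_pos: [0.4303, 0.132, 0.2538]
orientation: [-0.482, -3.104, -0.001]
contact_force: [0.6, -0.4, -0.1]
grip_width: 0.0559
gripper_force: 0.0
```

Run:
```python
from h import *
s=r.grab_frame("scene")
s0=cv2.imread("pics/scene0.png")
f=lambda a:cv2.resize(a[220:330,285:405],(400,367),interpolation=cv2.INTER_CUBIC)
cv2.imwrite("pics/crop3.png",np.hstack([f(s0),f(s)]))
```

```text
(no output)
```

View pics/crop3.png

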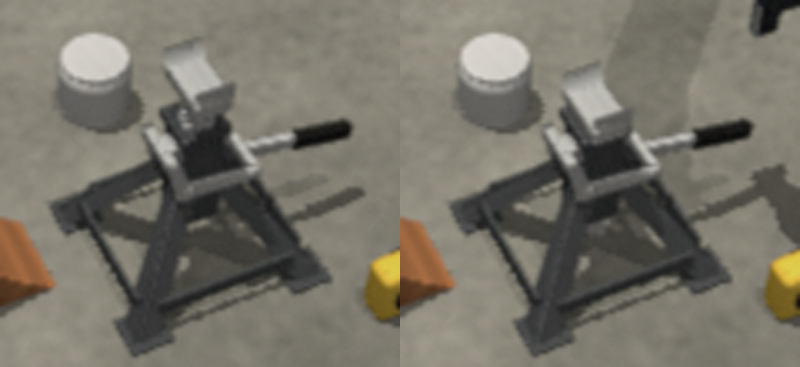

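The saddle is home, the handle is back at its rest position around (723,134), the stand hasn't moved and the gripper is clear.

```bash
python3 -c "
from bench import r
print(r.hand_in())"
```

```text
the job is handed in; nothing more can be done
None
```

The job is handed in at about 33 s: the ram came firmly against its top stop at about 26 N, the pawl held about 15 N for over a second, then the ram sank fully home with the handle lifted, the handle is back down, and the stand did not visibly move.

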